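# Hold a print roller up to the camera for inspection

## Task

In the print studio, take the wide brayer (the one with the blue roll) by its wooden handle up and off its hook on the roller rack, keeping the fingers off the rubber, and show it to the camera so that my colleague at the screen can check the roll for nicks: handle straight up with the roll below, the roll level and square across the view, its middle right in line with the lens and 15 cm in front of the glass. Finish while still holding it there, steady and in the air; it is not put down. Do not disturb the other two brayers, the tumbler or the ink jar, and do not bump the camera.

Things in the scene. Friction and masses are not known exactly. Their poses are not given: they have to be found in the camera images.
- brayer_wide: Brayer (print roller) to show: blue roll 90 mm wide, 38 mm diameter, in a 6 mm steel wire yoke 108 mm wide, its crossbar 55 mm above the roll's axis; wooden handle above; 0.24 kg (varies). Origin: middle of the roll. z: up the handle, y: along the roll. It hangs, handle up, by the crossbar on any one of the rack's double hooks, axes as the rack's, origin 80 mm above the bench.
- wide_handle (a point): Good place to grip brayer_wide, from above: on its handle's axis, 142 mm above the roll's axis. The handle is round, 26 mm in diameter, from 82 to 182 mm above the roll's axis, with a blue band near its free top end. Axes as brayer_wide.
- wide_roll: The blue rubber roll of brayer_wide itself, which spins freely on its axle (its y axis). Origin: its middle, the same point as brayer_wide. Not to be touched with the fingers.
- brayer_mid: Another brayer, black roll 70 mm wide, yoke 88 mm wide, otherwise built like brayer_wide and hung the same way. Origin: middle of the roll. Stays on its hook.
- brayer_narrow: Another brayer, red roll 50 mm wide, yoke 68 mm wide, otherwise built like brayer_wide and hung the same way. Origin: middle of the roll. Stays on its hook.
- rack: Fixed wooden roller rack. Origin: under the centre of its base board (200 mm along x, 420 along y, 21 thick with its drip plate). Its front is -x, turned roughly to the robot; y runs along the rack. Posts at x +60, y +-195 mm, 160 mm tall; rail between them at x +60, 114 to 144 mm high. Three double hooks stand out of the rail to -x, at y -120, 0 and +120 mm; the brayers hang on them at x -30 mm.
- middle_hook (a point): Where a brayer's crossbar sits on the middle hook: between its two level 6 mm prongs (36 mm apart, on axes 129 mm above the bench), on their axes' level. Axes as the rack. 12 mm further to the front (-x) the prongs turn up to tips that end 23 mm in front, 10 mm above the axes. A brayer lifted 8 to 25 mm comes off to -x. The other hooks are alike.
- camera_tripod: Fixed black table tripod with a camera. Origin on the bench under the camera; -x is the way the lens looks (roughly towards the robot), z up. Feet on an 82 mm radius; the camera is 126 mm wide and reaches 57 mm above the lens axis.
- lens (a point): Centre of the lens's front glass (barrel 64 mm in diameter). Axes as the tripod's: the lens looks level along -x, y is level across the view, z up. Its height differs from time to time, 165 to 200 mm above the bench.
- tumbler: Bystander: steel drinking tumbler with black lid, 72 mm in diameter, 180 mm tall, standing on the bench. Origin: centre of its underside.
- ink_jar: Bystander: closed ink jar with blue label and black cap, 62 mm in diameter, 62 mm tall, standing on the bench. Origin: centre of its underside.
Not all that is in view belongs to the job. What is shaped like the brayer_wide but pink or yellow is not meant.

How it is judged:
By the outcome, as a careful person would: the job done as asked, in the order asked, and still so for the second after the job is handed in, while the arm keeps its last pose, push and grip.
It also fails if it takes over 48 s, if anything falls off the work surface, if the arm or the gripper's body presses on something with over 40 N, if the wrist force passes 120 N, or if a joint passes its speed limit or range.

## Robot

A 6-joint arm with a two-finger parallel gripper is mounted at the origin on the work surface. World frame = base frame: x ahead of the robot, y to its left, z up, the work surface at z = 0. Lengths are in mm, angles in rad, forces in N, time in s.
With the tool pointing down it reaches from about 350 to 775 mm from the base axis. Payload 7.3 kg.
Tool frame: the origin (TCP) lies between the finger pads, 19 mm behind the fingertips; this is the grasp point; x points along the fingers, y is the direction in which the jaws open and shut, and the axes are right-handed (so a half turn about x gives the same grasp; the last joint's range is limited). The gripper opens to 92 mm and grips with 3 to 60 N. Pads are 19 mm wide; open, the fingers measure 130 mm over their backs; the gripper's body (75 mm by 190 mm) begins 47 mm behind the grasp point.
Start: joints at [-1.456, 0.342, 1.524, -0, 1.275, -0.146], TCP at [135.395, -507.259, 245.541] pointing down, gripper open.
Joint ranges: [-2.53, 2.53], [-0.77, 2.02], [0.04, 2.7], [-1, 4.14], [0.28, 2.66], [-3.11, 3.11]. Speed limits (rad/s): [2.57, 2.57, 3.14, 3.14, 3.14, 3.14].

## Interface

Orientations are given as [roll, pitch, yaw] about the fixed x, y, z axes, in that order (R = Rz(yaw) Ry(pitch) Rx(roll)).
In Python, from plant import bot gives the robot as it stands.
- The arm moves only by the tool step_arm, never from a script. Its argument "targets" is a list that holds one entry, the list of rows, each a list of 4 numbers: the shift along the tool's x, y, z in m, then the turn about the tool's x in degrees. A call has exactly 5 rows; each row is the pose to reach, as a shift and turn from the pose measured when the call began, along the tool's axes at that moment; what a row does not reach only later rows make up. A row lasts 1/12 s, in which the tool goes at most 41.7 mm and 7.16 degrees, less where a joint would pass 70% of its speed; a pose out of reach is approached as far as the arm can. A call with a gripper value outside its range is refused whole. "jaw" is the closure, from 0 (fully open) to 1 (shut), set as the call begins (left out, the last holds). The fingers move at their own pace and stop on an object; the grip force is fixed at half the most. Time passes only in rows, so rows that repeat a pose let the fingers close, or fill a call up. It gives the time, the measured TCP pose, the force and the opening at its end, in the units of the state.
- bot.get_obs(): the state, without advancing time (a new reading comes with each control period).
- bot.capture(name): name is "scene" or "top" or "wrist"; returns a dict with "color" (384x512x3 uint8, red, green, blue), "depth" (384x512 float32, mm along the optical axis (not along the pixel's ray), 0 where there is no reading), "fov_y" (degrees; the focal length in pixels is half the picture's height over the tangent of half this angle, whatever the lens; pixels are square), "cx", "cy" (the principal point, pixels), "rvec" (rotation vector, rad) and "tvec" (3), from world to camera coordinates, as OpenCV has them. Camera axes: x right, y down, z forward; pixel columns grow to the right and rows downward; lengths in mm; the calibration is good to about 2 mm. A picture is of the moment at which its call begins.
- bot.close_job(): hands the job in, once; it reports no verdict.
The state is a dict: "time": time; "joint_positions": joint angles; "dq": joint speeds; "tau": joint torques, N m; "tool_pos": TCP position; "tcp_rot": TCP orientation; "contact_force": force on the tool from outside, world axes, zero at the start; "moment": the same for the moment, N m; "grip_width": finger opening in mm.
Only numpy, scipy, OpenCV 4.12 (cv2) and the standard library are available. Lean on these libraries where they do the work, as an engineer would, in place of code of your own. Each camera call takes 0.05 s, during which the arm holds its last target. There are 200 camera calls.

## Working session

There is one attempt and no reset: what is moved stays moved. The work goes in short steps, Python scripts to look and compute and a tool call to move; the robot and the scene stay as the last step left them, time stands still between calls to the robot, and variables do not carry over. Pictures are saved under pics/ and viewed, about 8 in all and at most 12, crops included, and the job is handed in when it is done.

Besides the shell and the picture viewer there is one more tool, called after "Call:" by a JSON object that holds its "name" and its "arguments", one argument or row to a line. step_arm: Moves the arm, as the interface text tells. Its arguments: {"type":"object","properties":{"targets":{"type":"array","items":{"type":"array","items":{"type":"array","items":{"type":"number"}}}},"jaw":{"type":"number"}},"required":["targets"]}

```bash
mkdir -p pics; cat > h.py <<'E'
import numpy as np, cv2
from plant import bot
from scipy.spatial.transform import Rotation as R
def cap(n):
    c=bot.capture(n); h=c['color'].shape[0]
    c['f']=h/2/np.tan(np.radians(c['fov_y'])/2)
    c['R']=cv2.Rodrigues(np.array(c['rvec'],float))[0]; c['t']=np.array(c['tvec'],float).ravel()
    return c
def pts(c):
    d=c['depth']; v,u=np.mgrid[:d.shape[0],:d.shape[1]]
    p=np.stack([(u-c['cx'])/c['f']*d,(v-c['cy'])/c['f']*d,d],-1)
    return (p-c['t'])@c['R']
def proj(c,p):
    q=c['R']@np.array(p,float)+c['t']; return q[:2]/q[2]*c['f']+[c['cx'],c['cy']]
def save(n,im,s=1):
    cv2.imwrite('pics/'+n+'.png',cv2.resize(im[...,::-1],None,fx=s,fy=s,interpolation=cv2.INTER_CUBIC))
E
python3 - <<'E'
from h import *
import pickle
ims=[]
for n in('scene','top','wrist'):
    c=cap(n); pickle.dump(c,open(n+'.pkl','wb')); save(n+'0',c['color'],1.5 if n!='wrist' else 1); print(n,-c['R'].T@c['t'],c['f'])
print(bot.get_obs())
E
```

```text
scene [1098.16395654 -154.73563792 1070.78004925] 394.6407209823248
top [ 541.97288226   36.87048546 1182.30478187] 435.5632806655926
wrist [ 203.34336322 -488.93636025  383.87271392] 285.1498542946997
{'time': 0.15, 'joint_positions': array([-1.45603477e+00,  3.42579427e-01,  1.52475278e+00, -1.62258350e-05,
        1.27538920e+00, -1.45989240e-01]), 'dq': array([-0.00036834, -0.00120789, -0.00363158,  0.00155794,  0.00027822,
       -0.00034052]), 'tau': array([ 2.22119867e-03, -4.31469548e+01, -2.44354552e+01,  7.17832753e-02,
        5.37098909e-02, -8.36678737e-05]), 'tool_pos': array([ 135.34039731, -506.98527081,  245.01154333]), 'tcp_rot': array([-1.70303887,  1.56966746,  1.69930931]), 'contact_force': array([-0.62535087,  0.24121451,  0.23150485]), 'moment': array([ 0.00418289,  0.06594443, -0.03306934]), 'grip_width': 91.80402058439437}
```

View pics/scene0.png

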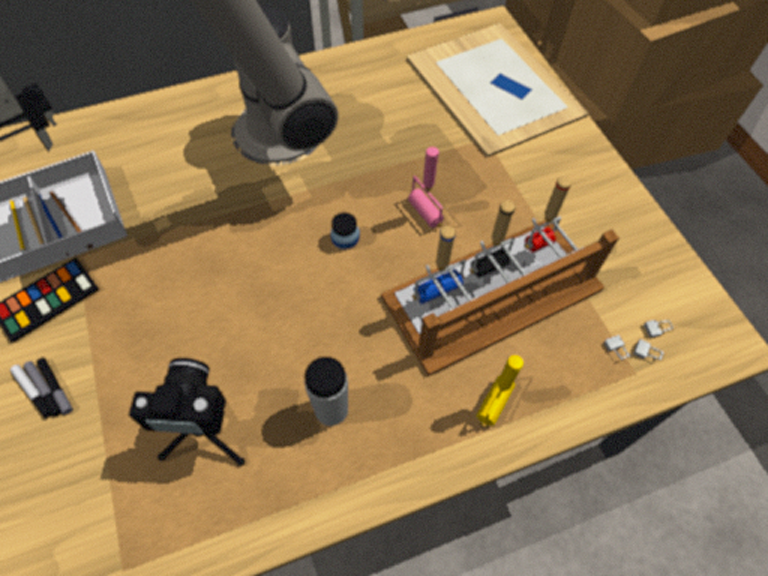

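View pics/top0.png

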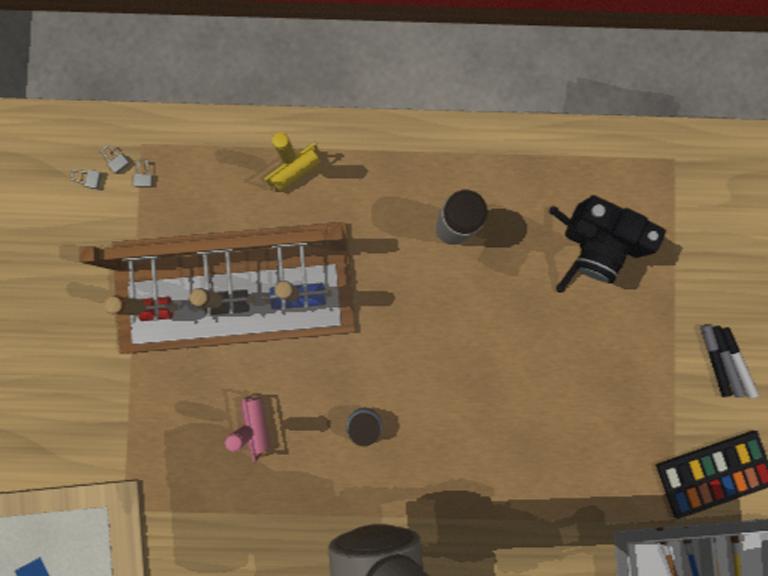

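The scene view (750 px wide picture) shows the candidates: blue brayer (437,287) on the rack's end hook, black (490,262), red (545,238), the pink decoy (425,205) and the yellow decoy (495,400). I choose the blue one, at (300,295) in the top view. The camera is at (605,240) in the top view, with its lens pointing down the picture and slightly left, towards the robot. The tumbler is at (463,215) and the jar at (365,427).

```bash
python3 - <<'E'
from h import *
import pickle
for n in('top','scene'):
    c=pickle.load(open(n+'.pkl','rb')); P=pts(c); hsv=cv2.cvtColor(c['color'],cv2.COLOR_RGB2HSV)
    c['P']=P
    H,S,V=[hsv[...,i].astype(int) for i in range(3)]
    ok=c['depth']>0
    X,Y,Z=P[...,0],P[...,1],P[...,2]
    for nm,m in dict(blue=(abs(H-113)<14)&(S>120)&(V>60),red=((H<6)|(H>174))&(S>150)&(V>60)).items():
        m=m&ok&(Z>45)&(Z<125)&(X>350)&(X<800)&(Y>-50)&(Y<450)
        q=P[m]
        if len(q): print(n,nm,len(q),q.mean(0),q.min(0),q.max(0))
        if nm=='blue' and len(q): cen=q.mean(0)
    m=ok&(Z>235)&(Z<290)&(X>450)&(X<700)&(Y>0)&(Y<450)
    k,l,st,ce=cv2.connectedComponentsWithStats(m.astype(np.uint8))
    for i in range(1,k):
        if st[i,4]>15: q=P[l==i]; print(n,'handle',st[i,4],q.mean(0),np.median(q,0),q.min(0),q.max(0),ce[i])
    # rack rail top
    m=ok&(abs(Z-144)<6)&(X>500)&(X<800)&(Y>0)&(Y<450)&(S>90)&(H<20)
    q=P[m][:,:2]
    if len(q):
        mu=q.mean(0); u=np.linalg.svd(q-mu,full_matrices=0)[2][0]; print(n,'rail',len(q),mu,u,np.degrees(np.arctan2(u[1],u[0])),(q-mu)@u@np.eye(1)if 0 else ((q-mu)@u).min(),((q-mu)@u).max())
    for nm,(x0,x1,y0,y1,z0,z1) in dict(cam=(450,900,-450,-150,80,300),tumb=(550,800,-150,0,165,200),jar=(300,450,0,130,50,75)).items():
        m=ok&(X>x0)&(X<x1)&(Y>y0)&(Y<y1)&(Z>z0)&(Z<z1); q=P[m]
        if len(q): print(n,nm,len(q),q.mean(0),q.min(0),q.max(0))
c=pickle.load(open('top.pkl','rb')); save('camtop',c['color'][115:205,350:460],5)
s=pickle.load(open('scene.pkl','rb'));a=cv2.resize(s['color'][125:255,230:380],None,fx=4,fy=4);save('bluecrop',a)
E
```

```text
top blue 79 [594.218674   148.96651421  94.3918743 ] [578.59455735 120.5934157   87.08456199] [612.16630486 207.52130659  99.8803872 ]
top red 145 [563.55102116 397.4819917   94.08496656] [547.17210396 374.74590643  82.78876276] [583.22754699 423.77421566 100.62949873]
top handle 137 [594.00292455 161.89394434 259.37682138] [593.77500322 161.53757373 261.00435088] [581.35941907 150.26780836 235.25365086] [606.78444428 176.06308806 264.92779771] [189.52554745 192.93430657]
top handle 148 [580.36685604 279.80217629 258.23777063] [580.12908247 280.0105205  260.60579923] [567.46716114 268.6701216  235.10541619] [593.23029482 293.47029742 266.64418096] [133.62162162 197.93243243]
top handle 167 [566.79409213 397.87032395 256.84287198] [566.57670797 396.71455213 260.09307566] [553.86034345 388.20429433 235.07367461] [579.51393624 413.09511541 265.67826186] [ 77.58682635 202.91017964]
top rail 1085 [671.20329791 279.31851377] [ 0.11363997 -0.993522  ] -83.47481289672514 -171.7496969100819 193.84858249844325
top cam 2345 [ 689.62078255 -320.21800073  204.61560697] [ 623.18451687 -401.3746827
[... 1094 characters left out ...]
65188863 159.16822192 257.58478709] [585.5079367  149.25697141 235.16235719] [610.37491766 174.53790063 265.05941045] [297.58474576 157.27966102]
scene rail 735 [676.23378952 271.4386818 ] [ 0.12073359 -0.99268494] -83.06555777417579 -180.18993703845146 186.42308129447613
scene cam 2313 [ 707.52606102 -325.92944785  201.08268569] [ 629.98444252 -403.83843931  137.26229082] [ 755.62339665 -268.93091767  232.95740096]
scene tumb 584 [ 736.15632072 -106.96987795  177.30906969] [ 699.79228442 -139.22008309  165.09539701] [766.63733379 -72.957958   184.57602413]
scene jar 210 [376.65766226  44.14907114  59.58960229] [348.28002125  18.55901554  50.05777134] [401.85677059  71.77271863  66.47249418]
```

View pics/camtop.png

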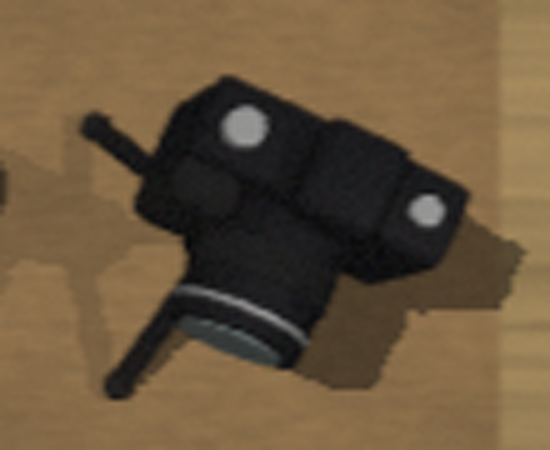

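View pics/bluecrop.png

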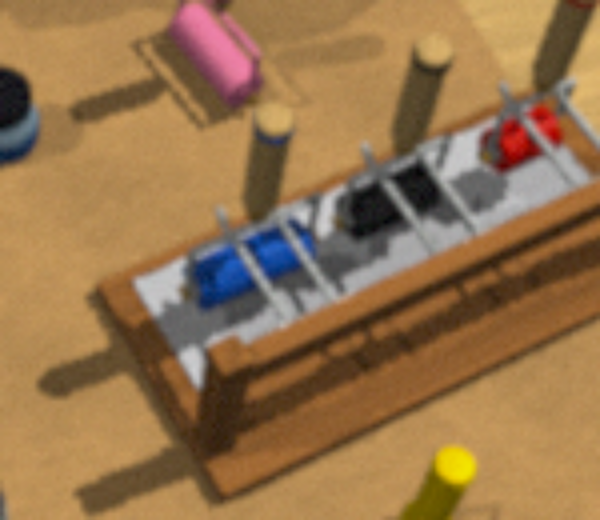

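The camera crop shows the lens with its silver ring near (240,320), looking down and left. The close crop confirms the target: blue roll at (250,265) and blue handle band at (275,125), alone on the end hook.

```bash
python3 - <<'E'
from h import *
import pickle
from scipy.optimize import least_squares
o=bot.get_obs(); Rt=R.from_euler('xyz',o['tcp_rot']).as_matrix(); print(Rt.round(3))
c=pickle.load(open('top.pkl','rb')); P=pts(c)
hsv=cv2.cvtColor(c['color'],cv2.COLOR_RGB2HSV)
# button pixels in crop ->full
for (u,v) in [(245,127),(428,210)]:
    print(P[int(115+v/5),int(350+u/5)])
for n in('top','scene'):
    c=pickle.load(open(n+'.pkl','rb'));P=pts(c).reshape(-1,3)
    g=c['color'].max(-1).ravel()
    m=(c['depth'].ravel()>0)&(g<150)&(P[:,0]>600)&(P[:,0]<800)&(P[:,1]>-430)&(P[:,1]<-230)&(P[:,2]>150)
    q=P[m]; print(n,'top z pct',np.percentile(q[:,2],[50,90,95,98,100]).round(1))
    hi=q[q[:,2]>190]
    r=cv2.minAreaRect(q[q[:,2]>np.percentile(q[:,2],60)][:,:2].astype(np.float32)); print(r)
    if n=='top': Q=q
    yaw0=np.radians(-24.4)
    # barrel: points ahead of body along look
    ctr=np.array([690,-325])
    x=(q[:,:2]-ctr)@[np.cos(yaw0),np.sin(yaw0)]; y=(q[:,:2]-ctr)@[-np.sin(yaw0),np.cos(yaw0)]
    for a in range(-90,80,10):
        k=(x>=a)&(x<a+10)
        if k.sum(): print(a,k.sum(),'y',y[k].min().round(),y[k].max().round(),'z',np.percentile(q[k,2],[5,50,95]).round())
    k=(x>-60)&(x<-25)&(abs(y)<60)
    b=q[k]
    def f(p):
        e=np.array([np.cos(p[0]),np.sin(p[0])]);d=(b[:,:2]-ctr)@[-e[1],e[0]]-p[1]
        return np.hypot(d,b[:,2]-p[2])-32
    s=least_squares(f,[yaw0,0,178],loss='soft_l1',f_scale=2); print(n,'cyl',k.sum(),np.degrees(s.x[0]),s.x[1:],np.sqrt(np.mean(s.fun**2)))
E
```

```text
[[-0.     0.258 -0.966]
 [ 0.001 -0.966 -0.258]
 [-1.    -0.001 -0.   ]]
[ 727.40499297 -297.01572527  218.57528151]
[ 691.22480329 -378.03090548  218.83696599]
top top z pct [207.1 229.5 231.1 232.5 235. ]
((695.7151489257812, -332.03753662109375), (123.6889419555664, 71.14700317382812), 65.96217346191406)
-60 218 y -36.0 27.0 z [160. 192. 206.]
-50 122 y -35.0 28.0 z [183. 202. 208.]
-40 131 y -36.0 29.0 z [179. 201. 208.]
-30 126 y -36.0 29.0 z [183. 203. 209.]
-20 242 y -34.0 57.0 z [159. 199. 208.]
-10 240 y -35.0 59.0 z [180. 205. 227.]
0 371 y -67.0 58.0 z [165. 210. 232.]
10 272 y -66.0 59.0 z [189. 215. 232.]
20 269 y -67.0 59.0 z [187. 217. 233.]
30 246 y -66.0 59.0 z [189. 214. 232.]
40 75 y -65.0 57.0 z [208. 212. 230.]
top cyl 537 -21.43563616398696 [ -2.8439165  173.98307211] 6.7419929987590335
scene top z pct [205.  227.9 229.4 230.5 233. ]
((709.4896850585938, -338.53485107421875), (122.67325592041016, 48.42546463012695), 63.8294563293457)
-60 49 y -31.0 27.0 z [178. 199. 204.]
-50 101 y -30.0 28.0 z [174. 199. 205.]
-40 105 y -35.0 27.0 z [179. 200. 205.]
-30 108 y -35.0 29.0 z [182. 200. 207.]
-20 120 y -34.0 57.0 z [189. 201. 206.]
-10 123 y -11.0 59.0 z [167. 202. 206.]
0 181 y -65.0 59.0 z [168. 210. 230.]
10 234 y -67.0 59.0 z [174. 212. 230.]
20 212 y -66.0 59.0 z [173. 212. 230.]
30 278 y -66.0 59.0 z [176. 212. 231.]
40 651 y -66.0 59.0 z [154. 197. 225.]
50 12 y -28.0 22.0 z [152. 173. 193.]
scene cyl 305 -23.285814900598435 [ -4.13836195 172.3239589 ] 1.4345318418177553
```

Call:
{"name": "step_arm", "arguments": {
  "targets": [
    [[-0.04, 0, 0, 0], [-0.08, 0, 0, 0], [-0.1, 0, 0, 0], [-0.1, 0, 0, 0], [-0.1, 0, 0, 0]]
  ],
  "jaw": 0
}}

```text
time: 0.57
tool_pos: [135.4, -507.3, 345.7]
tcp_rot: [1.428, 1.57, -1.453]
contact_force: [-0.7, 0.2, 0.0]
grip_width: 91.7
```

Call:
{"name": "step_arm", "arguments": {
  "targets": [
    [[0, -0.026, -0.028, 0], [0, -0.053, -0.055, 0], [0, -0.079, -0.083, 0], [0, -0.106, -0.11, 0], [0, -0.132, -0.138, 0]]
  ]
}}

```text
time: 0.98
tool_pos: [234.8, -341.8, 343.6]
tcp_rot: [-1.364, 1.568, 2.038]
contact_force: [1.1, -0.5, 0.8]
grip_width: 92.3
```

Call:
{"name": "step_arm", "arguments": {
  "targets": [
    [[0, -0.026, -0.028, 0], [0, -0.053, -0.055, 0], [0, -0.079, -0.083, 0], [0, -0.106, -0.11, 0], [0, -0.132, -0.138, 0]]
  ]
}}

```text
time: 1.4
tool_pos: [333.9, -176.5, 342.2]
tcp_rot: [-1.145, 1.565, 2.256]
contact_force: [0.7, -0.5, -0.2]
grip_width: 91.9
```

Call:
{"name": "step_arm", "arguments": {
  "targets": [
    [[0, -0.026, -0.028, 0], [0, -0.053, -0.055, 0], [0, -0.079, -0.083, 0], [0, -0.106, -0.11, 0], [0, -0.132, -0.138, 0]]
  ]
}}

```text
time: 1.82
tool_pos: [433.2, -11.3, 340.9]
tcp_rot: [-0.902, 1.562, 2.499]
contact_force: [1.0, -1.0, 0.0]
grip_width: 91.3
```

Call:
{"name": "step_arm", "arguments": {
  "targets": [
    [[0, -0.026, -0.028, 0], [0, -0.053, -0.055, 0], [0, -0.079, -0.083, 0], [0, -0.106, -0.11, 0], [0, -0.132, -0.138, 0]]
  ]
}}

```text
time: 2.23
tool_pos: [532.5, 153.7, 338.9]
tcp_rot: [-0.669, 1.559, 2.733]
contact_force: [0.9, 0.2, 1.2]
grip_width: 92.2
```

```bash
cat > w.py <<'E'
from h import *
import pickle
o=bot.get_obs(); Rt=R.from_euler('xyz',o['tcp_rot']).as_matrix(); print(o['tool_pos'].round(1),Rt.round(4).tolist(),o['joint_positions'].round(3))
E
python3 - <<'E'
from w import *
c=cap('wrist'); pickle.dump(c,open('w1.pkl','wb')); save('w1',c['color']); P=pts(c)
Z=P[...,2]; m=(c['depth']>0)&(Z>240)&(Z<275)
k,l,st,ce=cv2.connectedComponentsWithStats(m.astype(np.uint8))
for i in range(1,k):
    if st[i,4]>30:
        q=P[l==i]; t=q[q[:,2]>np.percentile(q[:,2],60)]; print(st[i],q.mean(0).round(1),t.mean(0).round(1),cv2.minEnclosingCircle(t[:,:2].astype(np.float32)))
E
```

```text
[532.5 153.7 338.9] [[-0.011, 0.2574, -0.9663], [0.0048, -0.9663, -0.2574], [-0.9999, -0.0074, 0.0094]] [0.139 0.351 1.256 0.006 1.545 1.45 ]
[  86   78   47   38 1364] [582.4 281.4 258.1] [581.7 284.6 261.8] ((581.7587890625, 284.4226989746094), 11.78777027130127)
[ 249  103   35   36 1005] [595.6 166.  260.6] [595.3 166.1 261.8] ((595.292236328125, 166.2987060546875), 11.802953720092773)
```

View pics/w1.png

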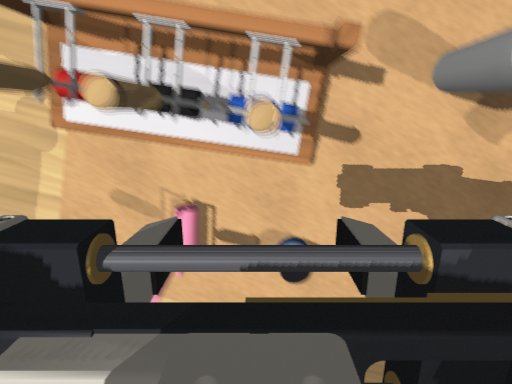

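The wrist view shows the blue brayer's handle top at (263,116), and black and red further left at (180,95) and (68,83). The handle lies at about (595,165), top z 262 as it should be. I centre above it, then descend.

Call:
{"name": "step_arm", "arguments": {
  "targets": [
    [[0, 0.002, -0.025, 0], [0, 0.005, -0.05, 0], [0, 0.006, -0.064, 0], [0.01, 0.006, -0.064, 0], [0.03, 0.006, -0.064, 0]]
  ]
}}

```text
time: 2.7
tool_pos: [598.9, 169.8, 305.7]
tcp_rot: [-0.934, 1.557, 2.471]
contact_force: [-0.4, 0.8, -0.4]
grip_width: 91.8
```

```bash
python3 - <<'E'
from w import *
print(Rt.T@(np.array([595,165,224])-o['tool_pos']))
E
```

```text
[598.9 169.8 305.7] [[-0.0105, 0.2602, -0.9655], [0.0083, -0.9655, -0.2603], [-0.9999, -0.0108, 0.008]] [0.148 0.5   1.112 0.01  1.539 1.456]
[81.64484346  4.50431423  4.41208671]
```

Call:
{"name": "step_arm", "arguments": {
  "targets": [
    [[0, 0.0045, 0.0045, 0], [0.02, 0.0045, 0.0045, 0], [0.045, 0.0045, 0.0045, 0], [0.07, 0.0045, 0.0045, 0], [0.081, 0.0045, 0.0045, 0]]
  ]
}}

```text
time: 3.12
tool_pos: [592.7, 164.2, 220.6]
tcp_rot: [-0.654, 1.552, 2.751]
contact_force: [0.0, 0.6, 0.2]
grip_width: 91.8
```

Call:
{"name": "step_arm", "arguments": {
  "targets": [
    [[0, 0, 0, 0], [0, 0, 0, 0], [0, 0, 0, 0], [0, 0, 0, 0], [0, 0, 0, 0]]
  ]
}}

```text
time: 3.53
tool_pos: [593.2, 164.2, 221.8]
tcp_rot: [-0.716, 1.554, 2.689]
contact_force: [0.1, -0.3, -0.5]
grip_width: 91.8
```

```bash
python3 - <<'E'
from w import *
c=cap('wrist'); save('w2',c['color']); d=cap('top'); 
P=pts(c);
# handle axis in image vs tcp
for z in (262,222): print(z,proj(c,o['tool_pos']+[0,0,z-o['tool_pos'][2]]))
Z=P[...,2]; m=(c['depth']>0)&(Z>150)&(Z<275)&(np.hypot(P[...,0]-595,P[...,1]-165)<30)
q=P[m];print(len(q),q.mean(0) if len(q) else 0, q.min(0),q.max(0))
print(o['contact_force'])
E
```

```text
[593.2 164.2 221.8] [[-0.0154, 0.26, -0.9655], [0.0075, -0.9655, -0.2601], [-0.9999, -0.0112, 0.0129]] [0.141 0.534 1.282 0.01  1.339 1.446]
262 [258.05447893 296.57249194]
222 [259.15954491 249.12553498]
3629 [601.96848904 167.51970974 234.62796749] [586.88522671 152.74460093 150.66397378] [608.8773742  178.98200542 263.04366427]
[ 0.11345697 -0.2634439  -0.48734024]
```

View pics/w2.png

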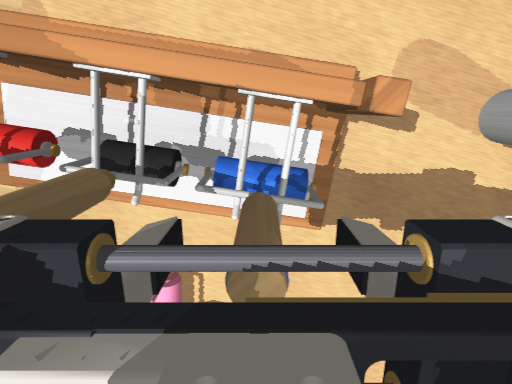

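The handle stands between the open fingers at (258,250), with the neighbours clear. I close with a 2–3 mm trim.

Call:
{"name": "step_arm", "arguments": {
  "targets": [
    [[-0.002, -0.001, -0.003, 0], [-0.002, -0.001, -0.003, 0], [-0.002, -0.001, -0.003, 0], [-0.002, -0.001, -0.003, 0], [-0.002, -0.001, -0.003, 0]]
  ]
}}

```text
time: 4.05
tool_pos: [595.6, 165.9, 223.4]
tcp_rot: [-0.694, 1.553, 2.711]
contact_force: [-0.3, -0.5, -0.2]
grip_width: 92.3
```

Call:
{"name": "step_arm", "arguments": {
  "targets": [
    [[0, 0, 0, 0], [0, 0, 0, 0], [0, 0, 0, 0], [0, 0, 0, 0], [0, 0, 0, 0]]
  ],
  "jaw": 1
}}

```text
time: 4.47
tool_pos: [595.6, 165.9, 223.4]
tcp_rot: [-0.691, 1.553, 2.714]
contact_force: [-0.5, -0.9, -0.5]
grip_width: 62.9
```

Call:
{"name": "step_arm", "arguments": {
  "targets": [
    [[0, 0, 0, 0], [0, 0, 0, 0], [0, 0, 0, 0], [0, 0, 0, 0], [0, 0, 0, 0]]
  ]
}}

```text
time: 4.88
tool_pos: [595.6, 165.9, 223.4]
tcp_rot: [-0.693, 1.553, 2.712]
contact_force: [0.2, 0.7, 0.1]
grip_width: 29.8
```

Call:
{"name": "step_arm", "arguments": {
  "targets": [
    [[0, 0, 0, 0], [0, 0, 0, 0], [0, 0, 0, 0], [0, 0, 0, 0], [0, 0, 0, 0]]
  ]
}}

```text
time: 5.3
tool_pos: [595.7, 165.9, 223.4]
tcp_rot: [-0.691, 1.553, 2.714]
contact_force: [0.2, -0.4, 0.0]
grip_width: 25.6
```

Call:
{"name": "step_arm", "arguments": {
  "targets": [
    [[-0.003, 0, 0, 0], [-0.007, 0, 0, 0], [-0.011, 0, 0, 0], [-0.016, 0, 0, 0], [-0.016, 0, 0, 0]]
  ]
}}

```text
time: 5.72
tool_pos: [596.4, 165.8, 240.8]
tcp_rot: [-0.761, 1.555, 2.644]
contact_force: [-0.1, 0.1, -1.9]
grip_width: 25.6
```

```bash
python3 - <<'E'
from w import *
print(o['contact_force'],o['moment'],o['grip_width'])
print(Rt.T@np.array([-69.5,-8,0]))
E
```

```text
[596.4 165.8 240.8] [[-0.014, 0.2601, -0.9655], [0.0076, -0.9655, -0.2602], [-0.9999, -0.011, 0.0115]] [0.143 0.527 1.242 0.01  1.385 1.449]
[-0.10889651  0.06711274 -1.86060873] [ 0.01965579  0.00773155 -0.04825398] 25.627514045745816
[  0.9092316  -10.35067735  69.18299485]
```

Call:
{"name": "step_arm", "arguments": {
  "targets": [
    [[0.0005, -0.002, 0.012, 0], [0.001, -0.004, 0.026, 0], [0.001, -0.006, 0.041, 0], [0.001, -0.008, 0.056, 0], [0.001, -0.0105, 0.07, 0]]
  ]
}}

```text
time: 6.13
tool_pos: [525.3, 157.6, 240.8]
tcp_rot: [-0.762, 1.555, 2.643]
contact_force: [1.1, -0.1, -2.6]
grip_width: 25.5
```

Call:
{"name": "step_arm", "arguments": {
  "targets": [
    [[0, 0, 0, 0], [-0.02, 0, 0, 0], [-0.045, 0, 0, 0], [-0.07, 0, 0, 0], [-0.09, 0, 0, 0]]
  ]
}}

```text
time: 6.55
tool_pos: [527.4, 157.0, 332.9]
tcp_rot: [-0.863, 1.557, 2.542]
contact_force: [0.6, -0.0, -1.0]
grip_width: 25.4
```

```bash
python3 - <<'E'
from w import *
print(o['contact_force'],o['grip_width'])
c=cap('wrist'); s=cap('scene'); pickle.dump(s,open('s3.pkl','wb'))
save('s3',np.hstack([cv2.resize(s['color'],None,fx=.8,fy=.8),cv2.resize(c['color'],None,fx=.75,fy=.8)]))
E
```

```text
[527.4 157.  332.9] [[-0.0116, 0.26, -0.9655], [0.0079, -0.9655, -0.2601], [-0.9999, -0.0107, 0.0091]] [0.145 0.345 1.281 0.01  1.527 1.452]
[ 0.60001266 -0.04017884 -1.02925493] 25.431508097835195
```

View pics/s3.png

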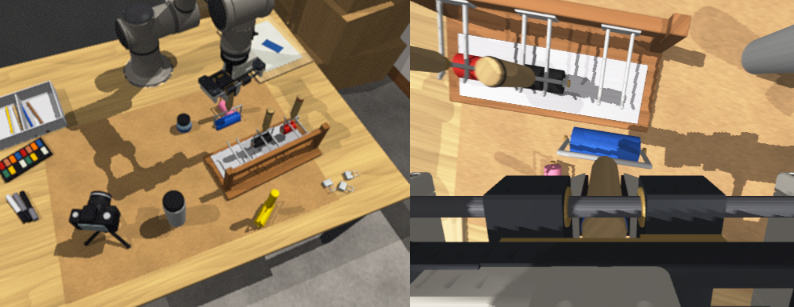

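The brayer is off the hook and hanging upright: roll at (605,143) in the wrist half. Black and red are still on their hooks, and the tumbler, jar and camera are untouched. I carry it to the camera.

Call:
{"name": "step_arm", "arguments": {
  "targets": [
    [[0, 0.015, 0.006, 0], [0, 0.04, 0.015, 0], [0, 0.07, 0.025, 0], [0, 0.097, 0.035, 0], [0, 0.125, 0.045, 0]]
  ]
}}

```text
time: 7.07
tool_pos: [517.1, 23.7, 331.6]
tcp_rot: [-1.109, 1.559, 2.296]
contact_force: [1.3, -0.5, -1.9]
grip_width: 25.7
```

Call:
{"name": "step_arm", "arguments": {
  "targets": [
    [[0, 0.025, 0.009, 0], [0, 0.05, 0.018, 0], [0, 0.075, 0.027, 0], [0, 0.1, 0.036, 0], [0, 0.125, 0.045, 0]]
  ]
}}

```text
time: 7.48
tool_pos: [505.8, -110.0, 328.7]
tcp_rot: [-1.038, 1.557, 2.367]
contact_force: [0.8, 0.8, -1.2]
grip_width: 25.6
```

Call:
{"name": "step_arm", "arguments": {
  "targets": [
    [[0, 0.025, 0.009, 6], [0, 0.055, 0.02, 12], [0, 0.085, 0.031, 18], [0, 0.11, 0.04, 24], [0, 0.125, 0.045, 30]]
  ]
}}

```text
time: 7.9
tool_pos: [494.3, -245.3, 325.4]
tcp_rot: [-0.433, 1.555, 2.441]
contact_force: [-0.1, -0.2, -1.6]
grip_width: 25.7
```

Call:
{"name": "step_arm", "arguments": {
  "targets": [
    [[0, 0, 0, 0], [0, 0, 0, 0], [0, 0, 0, 0], [0, 0, 0, 0], [0, 0, 0, 0]]
  ]
}}

```text
time: 8.32
tool_pos: [494.5, -244.2, 325.4]
tcp_rot: [-0.448, 1.555, 2.429]
contact_force: [-0.5, -0.5, -2.4]
grip_width: 25.4
```

```bash
python3 - <<'E'
from w import *
print(o['contact_force'],o['moment'],o['grip_width'])
for n in('wrist','scene','top'): 
    c=cap(n); pickle.dump(c,open(n+'4.pkl','wb'))
    if n=='wrist': save('w4',c['color'],1.5)
    if n=='top': save('t4',c['color'][100:260,250:480],3.4)
E
```

```text
[ 494.5 -244.2  325.4] [[-0.0121, -0.2618, -0.965], [0.0105, -0.9651, 0.2617], [-0.9999, -0.0069, 0.0145]] [-0.599  0.354  1.287  0.002  1.516  1.237]
[-0.47093685 -0.45998076 -2.44553929] [0.00677779 0.02683656 0.04114331] 25.3846868996035
```

View pics/w4.png

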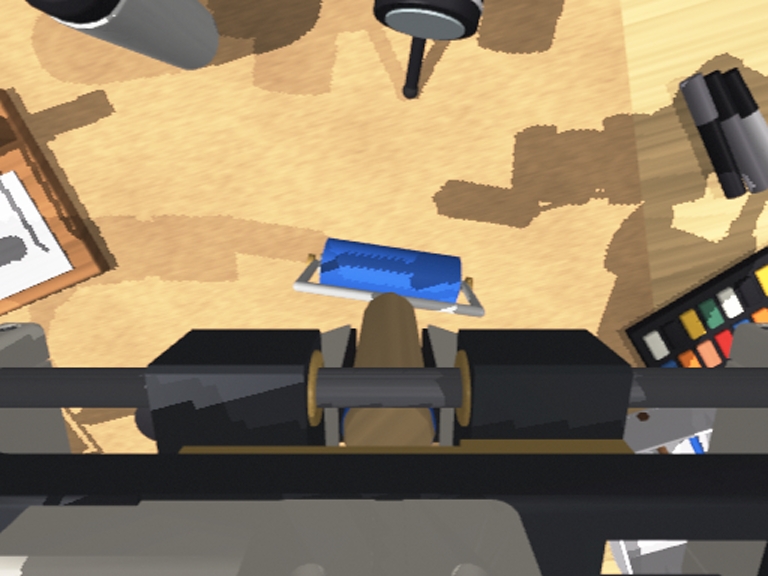

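The wrist view shows the glass at (420,22) and the blue roll from (325,255) to (460,285), so both can be measured in one view.

```bash
cat > m.py <<'E'
from w import *
from scipy.optimize import least_squares
def meas(c,lab):
    P=pts(c); hsv=cv2.cvtColor(c['color'],cv2.COLOR_RGB2HSV).astype(int); H,S,V=hsv[...,0],hsv[...,1],hsv[...,2]
    ok=c['depth']>0; X,Y,Z=[P[...,i] for i in range(3)]
    m=ok&(abs(H-113)<14)&(S>120)&(V>50)&(Z>130)&(Z<235)&(np.hypot(X-500,Y+240)<90)
    q=P[m]
    if len(q)>60:
        c0=q.mean(0)-[0,0,12]
        def ax(p): return np.array([-np.sin(p[0])*np.cos(p[3]),np.cos(p[0])*np.cos(p[3]),np.sin(p[3])])
        def f(p):
            a=ax(p); d=q-[p[1],p[2],p[4]]; d=d-np.outer(d@a,a); return np.linalg.norm(d,axis=1)-19
        # stay along axis: fix by mid extents afterwards
        def g(p): return np.r_[f(p),1e-3*(ax(p)@(np.array([p[1],p[2],p[4]])-c0))]
        s=least_squares(g,[np.radians(-24),c0[0],c0[1],0,c0[2]],loss='soft_l1',f_scale=1.5); p=s.x;a=ax(p)
        b=np.array([p[1],p[2],p[4]]); t=(q-b)@a; lo,hi=np.percentile(t,[.5,99.5]); cen=b+a*(lo+hi)/2
        print(lab,'roll n',len(q),'cen',cen.round(1),'yaw',np.degrees(p[0]).round(2),'tilt',np.degrees(p[3]).round(2),'len',round(hi-lo,1),'rms',np.sqrt(np.mean(f(p)**2)).round(2))
    # glass + barrel
    m=ok&(X>590)&(X<660)&(Y>-350)&(Y<-250)&(Z>130)&(Z<215)
    return P,m,hsv
E
python3 - <<'E'
from m import *
for n in('wrist','top','scene'):
    c=pickle.load(open(n+'4.pkl','rb')); P,m,hsv=meas(c,n)
    if n=='wrist':
        g=m&(hsv[...,2]>75)&(hsv[...,1]<110); k,l,st,ce=cv2.connectedComponentsWithStats(g.astype(np.uint8))
        for i in range(1,k):
            if st[i,4]<40: continue
            q=P[l==i]; mu=q.mean(0); w=np.linalg.svd(q-mu,full_matrices=0); nrm=w[2][2]
            print(st[i],ce[i],mu.round(1),q.min(0).round(1),q.max(0).round(1),'normal',nrm.round(3),'yaw',np.degrees(np.arctan(nrm[1]/nrm[0])),'sd',w[1]/np.sqrt(len(q)))
        save('w4c',np.uint8(c['color'][0:40,230:340]),7)
E
```

```text
[ 494.5 -244.6  325.6] [[-0.0119, -0.2627, -0.9648], [0.01, -0.9648, 0.2626], [-0.9999, -0.0066, 0.0141]] [-0.599  0.354  1.287  0.002  1.516  1.237]
wrist roll n 2791 cen [ 493.9 -242.9  181.2] yaw -23.65 tilt 0.16 len 87.8 rms 0.78
[257   5  53  22 841] [282.78121284  15.73127229] [ 635.2 -302.7  177.1] [ 625.2 -325.3  148.3] [ 646.3 -281.4  198.9] normal [-0.911  0.412  0.01 ] yaw -24.323381259587833 sd [13.14064067 12.24106474  0.44809106]
scene roll n 436 cen [ 495.3 -244.8  180.3] yaw -23.02 tilt 0.16 len 89.4 rms 2.2
```

View pics/w4c.png

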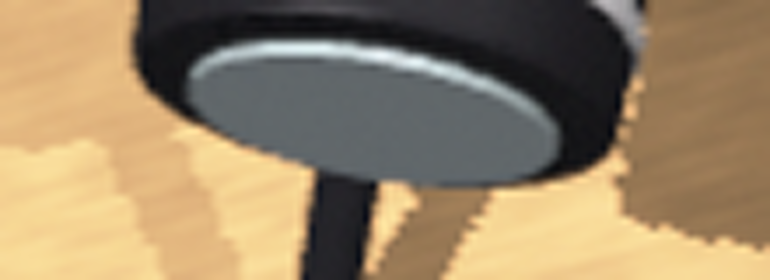

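The crop shows the full grey glass disc (center about (370,112)) and its barrel. The lens is at about (635.5,-303.3,174), yaw -24.3°. The wanted roll middle is (498.8,-241.5,174), so a small correction is needed.

Call:
{"name": "step_arm", "arguments": {
  "targets": [
    [[0.002, -0.001, -0.001, 0.2], [0.005, -0.002, -0.003, 0.4], [0.007, -0.0026, -0.0045, 0.6], [0.007, -0.0026, -0.0045, 0.6], [0.007, -0.0026, -0.0045, 0.6]]
  ]
}}

```text
time: 8.88
tool_pos: [499.5, -243.1, 318.2]
tcp_rot: [-0.425, 1.555, 2.44]
contact_force: [0.2, 0.2, -2.2]
grip_width: 25.8
```

Call:
{"name": "step_arm", "arguments": {
  "targets": [
    [[0, 0, 0, 0], [0, 0, 0, 0], [0, 0, 0, 0], [0, 0, 0, 0], [0, 0, 0, 0]]
  ]
}}

```text
time: 9.3
tool_pos: [499.4, -243.1, 318.3]
tcp_rot: [-0.422, 1.555, 2.443]
contact_force: [-0.2, 0.1, -2.7]
grip_width: 25.5
```

```bash
cat > f.py <<'E'
from m import *
print(o['contact_force'],o['grip_width'],abs(o['dq']).max())
for n in('wrist','scene'):
    c=cap(n); P,m,hsv=meas(c,n)
    if n=='scene': save('s5',c['color'])
    if n=='wrist':
        ok=(c['depth']>0)
        g=m&(hsv[...,2]>75)&(hsv[...,1]<110); k,l,st,ce=cv2.connectedComponentsWithStats(g.astype(np.uint8))
        i=1+st[1:,4].argmax(); q=P[l==i]; mu=q.mean(0); w=np.linalg.svd(q-mu,full_matrices=0); nn=w[2][2]
        print(st[i],'glass',((q.min(0)+q.max(0))/2).round(1),mu.round(1),'yaw',np.degrees(np.arctan(nn[1]/nn[0])).round(2),q.min(0).round(1),q.max(0).round(1))
E
python3 f.py
```

```text
[ 499.4 -243.1  318.3] [[-0.0123, -0.2727, -0.962], [0.0103, -0.9621, 0.2726], [-0.9999, -0.0066, 0.0146]] [-0.592  0.365  1.29   0.002  1.503  1.255]
[-0.15029881  0.12127002 -2.73746641] 25.50717496229992 0.002142834379575835
wrist roll n 2797 cen [ 498.7 -242.1  174.1] yaw -24.28 tilt 0.17 len 87.8 rms 0.78
[257   8  55  22 859] glass [ 635.6 -303.3  172.6] [ 635.2 -302.7  177. ] yaw -24.22 [ 625.3 -325.6  145.9] [ 645.8 -281.   199.3]
scene roll n 430 cen [ 500.4 -243.6  173.1] yaw -23.45 tilt 0.7 len 88.0 rms 2.35
```

View pics/s5.png

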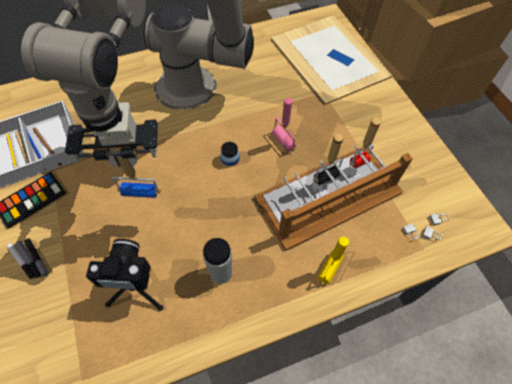

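The blue roll hangs at (137,188) in front of the camera at (122,265). The other brayers, the tumbler and the jar are where they were, so I hand in.

```bash
python3 -c "
from plant import bot
print(bot.close_job())"
```

```text
the job is handed in; nothing more can be done
None
```

I gripped the wide blue brayer by its handle, about 143 mm above the roll's axis. I lifted it about 17 mm, drew it off the front of its hook and carried it to the camera. It was handed in at about 9.4 s, still held there in the air.

- **Position:** the last wrist-camera check put the roll's middle 149.9 mm in front of the glass, 0.6 mm off the lens axis sideways and within about 2 mm in height.
- **Alignment:** the roll is at yaw -24.3°, against -24.2° for the lens, and level to 0.2°. The tool itself is about 0.9° off vertical. I did not measure the handle's own tilt, but the roll hangs within about 1–2 mm of straight below the grip.
- **Grip and forces:** the arm was still (joint speeds about 0.002 rad/s), the fingers were closed to 25.5 mm on the 26 mm handle, and the outside force was only the brayer's weight, about 2.5 N.
- **Bystanders:** in the final scene picture the other two brayers, the tumbler, the jar and the camera looked undisturbed.

**Disagreements:** the coarser scene view differs from the wrist view by about 2 mm in position, 0.8° in yaw and 0.5° in level. My lens height estimates ranged from 172 to 174.5 mm (one raw mean of the glass points, biased by its bright rim, gave 177), and I used 174.

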